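# Find the spare roller by its rattle

### The arm

A 6-joint arm with a two-finger parallel gripper is mounted at the origin on the work surface. World frame = base frame: x ahead of the robot, y to its left, z up, the work surface at z = 0. Lengths are in mm, angles in rad, forces in N, time in s.
With the tool pointing down it reaches from about 350 to 875 mm from the base axis. Payload 4.2 kg.
Tool frame: the origin (TCP) lies between the finger pads; the fingertips stand 25 mm ahead of it and the grasp point (between the pads) lies 6 mm ahead of it; z points along the fingers, y is the line along which they close (so a half turn about z gives the same grasp; the last joint's range is limited). The gripper opens to 85 mm and grips with 20 to 120 N. Pads are 22 mm wide; open, the fingers measure 114 mm over their backs; the gripper's body (76 mm by 85 mm) begins 54 mm behind the grasp point. The pads swing forward as they close: fully open they stand 13 mm farther back than shut.
Start: joints at [1.389, 0.385, 0.008, 0, -1.194, -0.259], TCP at [266.631, 565.25, 256.312] pointing down, gripper open.
Joint ranges: [-3.14, 3.14], [-1.21, 2.06], [-1.07, 1.41], [-3.16, 2.05], [-2.99, -0.16], [-3.1, 3.1]. Speed limits (rad/s): [2.79, 2.79, 3.14, 3.14, 3.14, 3.14].

### API

Orientations are given as a unit quaternion [x, y, z, w].
In Python, from bench import arm gives the robot as it stands.
- The arm moves only by the shell command python3 -m pendant 'ROWS'. ROWS is JSON, a list of rows, each a list of 7 numbers: the shift along the tool's x, y, z in m, then the turn, a rotation vector about the tool's x, y, z in degrees, then the finger opening in m, from 0 to 0.0854. In form: [[x, y, z, wx, wy, wz, fingers], ...]. A call has 1 to 12 rows; each row shifts and turns the commanded pose from where the row before left it, along the tool's axes as they then stand; what a row does not reach is not made up. A row lasts 1/10 s, in which the tool goes at most 50 mm and 8.59 degrees, less where a joint would pass 70% of its speed; a pose out of reach is approached as far as the arm can. A call is refused whole if a number of a shift passes 0.05 or a number of a turn 8.59, either way. A call with a gripper value outside its range is refused whole. The fingers move at their own pace and stop on an object; the grip force is fixed at half the most. Time passes only in rows, so rows that do not move let the fingers close. It gives the time, the measured TCP pose, the force, the opening and the grip force at its end, in the units of the state.
- arm.read_state(): the state, without advancing time (a new reading comes with each control period).
- arm.get_image(name): name is "side" or "top" or "wrist"; returns a dict with "image" (480x640x3 uint8, red, green, blue), "fx", "fy", "cx", "cy" (pixels), "k1" (the pictures are not rectified: a ray, as slopes to the right and down, at radius r is drawn at 1 + k1 r^2 times it, then the intrinsics apply), "xyz" and "rotation" of the camera in the world. Camera axes: x right, y down, z forward; pixel columns grow to the right and rows downward; lengths in mm; the calibration is good to about 2 mm. A picture is of the moment at which its call begins. There is no depth.
- arm.job_done(): hands the job in; it is judged then, once.
The state is a dict: "clock": time; "joints": joint angles; "joint_vel": joint speeds; "joint_efforts": joint torques, N m; "position": TCP position; "ee_rot": TCP orientation; "contact_force": force on the tool from outside, world axes, zero at the start; "wrist_torque": the same for the moment, N m; "gripper_width": finger opening in mm; "grasp_force": force on a finger pad.
Only numpy, scipy, OpenCV 4.12 (cv2) and the standard library are available. Lean on these libraries where they do the work, as an engineer would, in place of code of your own. Each camera call takes 0.05 s, during which the arm holds its last target. There are 200 camera calls.

### The job

The ink mixer needs a new clamp roller: first drop the worn black roller into the scrap pail. Then lift and shake the three sealed parts cases one after another until you find the one that rattles, since the spare roller lies loose in it, and stand any case that does not rattle upright on the bench again. Finish while holding the rattling case level and still, well clear of the bench and centred over the green-edged handover mat; leave the ink jar, the ink tub and the ink knife alone.

Things in the scene. Friction and masses are not known exactly. Their poses are not given: they have to be found in the camera images.
- worn_roller: worn clamp roller: upright black rubber cylinder with a yellow band, 40 mm diameter, 34 mm high, about 120 g; origin at the centre of its underside, z up its axis
- scrap_pail: fixed open black pail with a red rim band, 150 mm diameter at the rim, 132 mm at the foot, 90 mm high, wall 4 mm, floor 5 mm thick; origin at the centre of its underside
- case_a: one of three sealed parts cases that look alike: stiff blue plastic box, orange lid, black latch on each short end; 100 mm long (own x), 52 mm wide (own y), 46 mm high, 300 to 500 g whatever the content; origin at the centre of its underside, z up. Just one of the three rattles; the contents of the other two are packed tight
- case_b: another of the three parts cases, looks and sizes as case_a; origin at the centre of its underside, x along its length
- case_c: another of the three parts cases, as case_a. In whichever case rattles, the spare (unseen steel roller, 30 mm diameter, 40 mm long, 220 g) lies crosswise and rolls freely over 62 mm along the case's length: it knocks on the ends and shifts the balance about the case's cross axis by up to 0.07 N m either way
- handover_mat: fixed flat mat, black with a green border, 100 mm (own x) by 140 mm (own y), 4 mm thick; origin at the centre of its underside
- ink_jar: bystander: red ink jar with white cap, 60 mm diameter, 75 mm high; origin at the centre of its underside
- ink_tub: bystander: black ink tub, 84 mm diameter, 85 mm high; origin at the centre of its underside
- ink_knife: bystander: ink knife lying flat, orange blade and black handle, 220 mm long along its own x, 14 mm high

How it is judged (in metres and radians):
On the way, in this order (a step that is already met when the one before it is completed fails the run):
1. the worn roller lies in the scrap pail, let go (horizontal distance between worn_roller and scrap_pail below 0.07 m and height (world z) of worn_roller below 0.06 m and contact force between worn_roller and the fingers below 0.1 N), for 0.2 s.
2. the case that rattles is lifted clear of the bench and shaken (moved at over 0.1 m/s) (((distance between spare and case_a below 0.06 m and contact force between case_a and the fingers above 2 N and height (world z) of case_a above 0.02 m and linear speed of case_a above 0.1 m/s) or (distance between spare and case_b below 0.06 m and contact force between case_b and the fingers above 2 N and height (world z) of case_b above 0.02 m and linear speed of case_b above 0.1 m/s) or (distance between spare and case_c below 0.06 m and contact force between case_c and the fingers above 2 N and height (world z) of case_c above 0.02 m and linear speed of case_c above 0.1 m/s))), for 0.02 s.
At the end, for the whole second after the job is handed in: the rattling case is held in the fingers, level (0.2 rad), still (0.03 m/s), underside over 60 mm above the bench, centre within 50 mm horizontally of the mat's centre, resting on nothing; the other two cases stand upright on the bench at rest; the worn roller is in the pail (((distance between spare and case_a below 0.06 m and contact force between case_a and the fingers above 2 N and horizontal distance between case_a and handover_mat below 0.05 m and height (world z) of case_a above 0.06 m and angle between case_a's own z axis and vertical below 0.2 rad and linear speed of case_a below 0.03 m/s and contact force between case_a and case_b below 0.1 N and contact force between case_a and case_c below 0.1 N and contact force between case_a and ink_jar below 0.1 N and contact force between case_a and ink_tub below 0.1 N and height (world z) of each of case_b, case_c below 0.01 m and angle between each of case_b, case_c's own z axis and vertical below 0.1 rad and linear speed of each of case_b, case_c below 0.02 m/s) or (distance between spare and case_b below 0.06 m and contact force between case_b and the fingers above 2 N and horizontal distance between case_b and handover_mat below 0.05 m and height (world z) of case_b above 0.06 m and angle between case_b's own z axis and vertical below 0.2 rad and linear speed of case_b below 0.03 m/s and contact force between case_b and case_a below 0.1 N and contact force between case_b and case_c below 0.1 N and contact force between case_b and ink_jar below 0.1 N and contact force between case_b and ink_tub below 0.1 N and height (world z) of each of case_a, case_c below 0.01 m and angle between each of case_a, case_c's own z axis and vertical below 0.1 rad and linear speed of each of case_a, case_c below 0.02 m/s) or (distance between spare and case_c below 0.06 m and contact force between case_c and the fingers above 2 N and horizontal distance between case_c and handover_mat below 0.05 m and height (world z) of case_c above 0.06 m and angle between case_c's own z axis and vertical below 0.2 rad and linear speed of case_c below 0.03 m/s and contact force between case_c and case_a below 0.1 N and contact force between case_c and case_b below 0.1 N and contact force between case_c and ink_jar below 0.1 N and contact force between case_c and ink_tub below 0.1 N and height (world z) of each of case_a, case_b below 0.01 m and angle between each of case_a, case_b's own z axis and vertical below 0.1 rad and linear speed of each of case_a, case_b below 0.02 m/s)) and horizontal distance between worn_roller and scrap_pail below 0.07 m and height (world z) of worn_roller below 0.06 m); the arm keeps its last pose, push and grip.
It fails at once if the ink jar is moved by more than 20 mm (distance of ink_jar from where it was at the start of the episode above 0.02 m).
It fails at once if the ink tub is moved by more than 20 mm (distance of ink_tub from where it was at the start of the episode above 0.02 m).
It fails at once if the ink knife is moved by more than 30 mm (distance of ink_knife from where it was at the start of the episode above 0.03 m).
It also fails if it takes over 72 s, if anything falls off the work surface, if the arm or the gripper's body presses on something with over 40 N, if the wrist force passes 120 N, or if a joint passes its speed limit or range.

## Working session

There is one attempt and no reset: what is moved stays moved. The work goes in short steps, Python scripts to look and compute and a shell command to move; the robot and the scene stay as the last step left them, time stands still between calls to the robot, and variables do not carry over. Pictures are saved under pics/ and viewed, at most 10 in all, crops included, and the job is handed in when it is done.

```bash
mkdir -p pics; ls; python3 - <<'E'
from bench import arm
import cv2
print(arm.read_state())
for n in("top","side"):
    d=arm.get_image(n); print(n,{k:v for k,v in d.items() if k!="image"})
    cv2.imwrite(f"pics/{n}0.png",d["image"][:,:,::-1])
E
```

```text
pics
{'clock': 0.0, 'joints': array([ 1.38859828e+00,  3.85584843e-01,  6.62722584e-03, -5.03142618e-04,
       -1.19401548e+00, -2.58595911e-01]), 'joint_vel': array([-1.00954631e-03,  8.26511198e-05, -1.67819726e-04,  1.45743809e-03,
       -1.76269249e-04,  6.84033544e-04]), 'joint_efforts': array([ 2.75539869e-04, -3.92291665e+01,  1.88399470e+01,  4.18615267e+00,
       -4.68946571e-03, -6.28315917e-06]), 'position': array([266.41665383, 564.78575819, 255.20439041]), 'ee_rot': array([ 9.75789840e-01, -2.18707449e-01, -1.92088031e-04,  1.09652156e-03]), 'contact_force': array([-0.14550505,  0.33007506, -0.1482721 ]), 'wrist_torque': array([-0.03570287, -0.01197541, -0.02977321]), 'grasp_force': 0.0, 'gripper_width': 85.25012860683162}
top {'fx': 543.6530860868252, 'fy': 543.6530860868252, 'cx': 323.14067164989336, 'cy': 236.290317698112, 'k1': -0.017920217086317903, 'xyz': array([ 441.16081096,  -63.63918287, 1329.4310334 ]), 'rotation': array([-0.6997256 ,  0.71178377, -0.04236937,  0.04419033])}
side {'fx': 557.5799691285785, 'fy': 557.5799691285785, 'cx': 320.3002388486048, 'cy': 240.01665687109883, 'k1': 0.0037757646385514587, 'xyz': array([451.60377024, 811.89774152, 999.28824111]), 'rotation': array([-0.07207825,  0.93158708, -0.35561563,  0.02208538])}
```

View pics/top0.png

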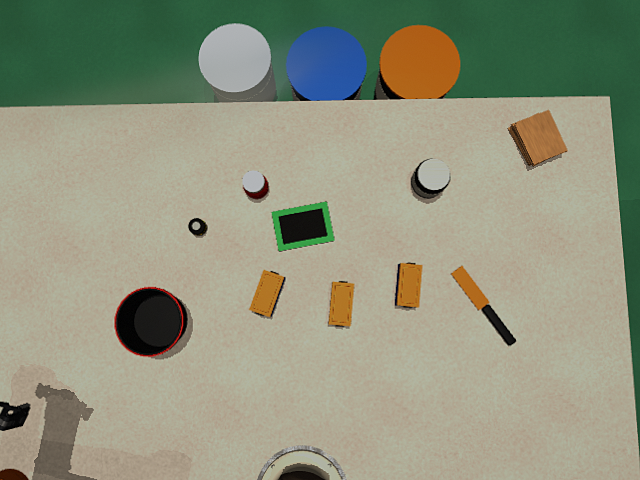

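View pics/side0.png

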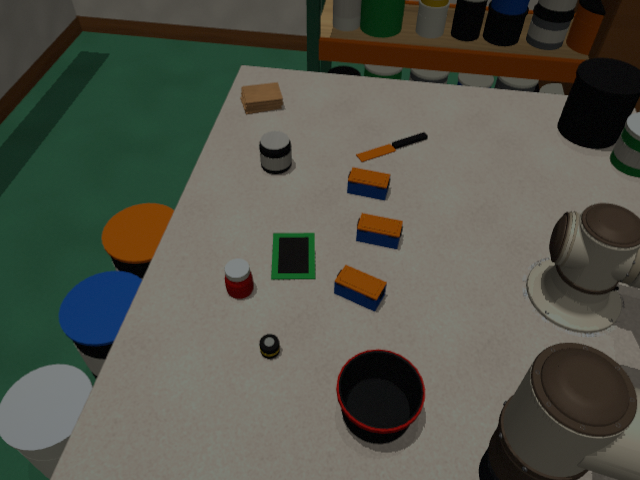

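The top view shows the roller at about (198,227), the pail (152,322), the mat (303,226), the cases (267,293), (341,304) and (409,285), the jar (255,184), the tub (431,178) and the knife around (483,305). The side view agrees with this.

```bash
cat > h.py <<'E'
import cv2,numpy as np
from bench import arm
from scipy.spatial.transform import Rotation as R
def ray2plane(d,pts,z):
    K=np.array([[d["fx"],0,d["cx"]],[0,d["fy"],d["cy"]],[0,0,1]])
    n=cv2.undistortPoints(np.float64(pts).reshape(-1,1,2),K,np.array([d["k1"],0,0,0,0]))[:,0]
    q=np.array(d["rotation"]); M=R.from_quat(q).as_matrix() if q.size==4 else q
    v=np.c_[n,np.ones(len(n))]@M.T
    return (d["xyz"]+v*((z-d["xyz"][2])/v[:,2])[:,None])[:,:2]
def blobs(d,lo,hi,amin):
    m=cv2.inRange(cv2.cvtColor(d["image"],cv2.COLOR_RGB2HSV),lo,hi)
    return [c for c in cv2.findContours(m,cv2.RETR_EXTERNAL,cv2.CHAIN_APPROX_NONE)[0] if cv2.contourArea(c)>=amin]
def rect(d,c,z):
    w=ray2plane(d,c.reshape(-1,2),z).astype(np.float32)
    (x,y),s,_=r=cv2.minAreaRect(w); b=cv2.boxPoints(r); e=max(b[1]-b[0],b[2]-b[1],key=np.linalg.norm)
    return np.r_[x,y,sorted(s),np.degrees(np.arctan2(e[1],e[0]))%180].round(1)
ORANGE=((8,120,60),(22,255,255)); GREEN=((45,120,60),(75,255,255))
E
python3 - <<'E'
from h import *
for n in("top","side"):
    d=arm.get_image(n); print(n)
    lim=110 if n=="top" else 0
    for c in blobs(d,*ORANGE,150):
        if cv2.boundingRect(c)[1]>lim: print("orange",cv2.boundingRect(c),rect(d,c,46))
    for c in blobs(d,*GREEN,300):
        if cv2.contourArea(c)<6000:print("green",cv2.boundingRect(c),rect(d,c,4))
    for lo,hi in(((0,150,60),(5,255,255)),((174,150,60),(180,255,255))):
        for c in blobs(d,lo,hi,60): print("red",cv2.boundingRect(c),rect(d,c,90))
    for c in blobs(d,(0,0,0),(180,255,45),80):
        b=cv2.boundingRect(c)
        if b[2]<45 and b[3]<45: print("black",b,rect(d,c,34), rect(d,c,0))
d=arm.get_image("top"); print("tub,jar caps",ray2plane(d,[[433,174]],85),ray2plane(d,[[254,181]],75),"roller hub",ray2plane(d,[[197,226.5]],34))
print("knife",ray2plane(d,[[456,268],[512,343]],10))
E
```

```text
top
orange (328, 282, 26, 44) [ 440.3 -100.7   52.   101.   173.5]
orange (249, 270, 35, 47) [467.5  74.   52.8 101.4 159.8]
orange (451, 266, 38, 44) [ 471.6 -404.7   32.9  106.9   34.9]
orange (397, 263, 25, 45) [ 481.3 -261.6   52.7  101.3  173.3]
green (272, 202, 62, 49) [631.2 -10.5  99.  138.5  99.9]
red (115, 287, 69, 70) [407.1 335.5 154.7 155.    0.8]
black (0, 402, 30, 29) [193.3 664.3  64.   68.5  92.8] [186.8 683.4  65.6  70.3  92.8]
black (482, 305, 34, 40) [ 384.  -470.8   22.4  107.3   34.9] [ 382.5 -481.5   23.   110.1   34.9]
black (189, 218, 18, 17) [629.7 242.   35.5  43.5  44.7] [634.7 250.   36.5  44.7  44.7]
black (414, 161, 34, 34) [ 733.4 -316.7   55.5   84.3   43.9] [ 741.  -323.4   57.    86.5   43.9]
black (379, 71, 25, 28) [ 970.  -226.2   27.3   91.6   38.8] [ 983.8 -230.5   28.1   94.    38.8]
side
orange (335, 265, 52, 35) [467.4  73.8  53.5 101.6 159.7]
orange (357, 213, 46, 24) [ 439.7 -101.1   54.4  101.9  173.3]
orange (101, 203, 73, 60) [1001.8    6.6  142.2  186.4   90. ]
orange (348, 167, 42, 21) [ 480.3 -263.2   54.5  101.7  173.2]
orange (356, 
[... 685 characters left out ...]
 107.8 101.1]
black (610, 150, 30, 27) [-179.7 -435.8   47.2  108.5  124.6] [-202.  -479.7   48.9  112.3  124.6]
black (260, 141, 31, 18) [ 740.5 -345.1   68.4   82.7   15.7] [ 750.7 -385.9   70.9   85.6   15.7]
black (392, 133, 35, 16) [ 383.  -446.2   28.   108.9   34.7] [ 380.5 -490.5   28.9  112.8   34.7]
black (410, 71, 38, 12) [ 340.  -771.6   49.2  117.5  174.8] [ 336.1 -827.4   50.9  121.6  174.8]
black (451, 0, 37, 42) [  208.  -1188.2   108.6   333.5    81.9] [  199.4 -1258.6   112.5   345.3    81.9]
tub,jar caps [[ 736.76079687 -321.21865469]] [[729.6910586   98.98651061]] roller hub [[629.6977883  241.97676541]]
knife [[ 520.4554356  -382.89893984]
 [ 338.72767751 -508.84158627]]
```

```bash
cat >> h.py <<'E'
def go(x,y,z,ytool=None):
    "print tool-axes shift (mm) to world target and the turn about tool z bringing tool y to world angle ytool (mod 180)"
    s=arm.read_state(); r=R.from_quat(s["ee_rot"]); M=r.as_matrix()
    print("t",s["clock"],"pos",s["position"].round(1),"w",round(s["gripper_width"],1),"grip",round(s["grasp_force"],1),"tilt deg (tool z vs down, in tool x,y)",np.degrees(M.T@[0,0,-1])[:2].round(2),"ytool",np.degrees(np.arctan2(M[1,1],M[0,1])).round(1))
    print("shift tool",(M.T@(np.array([x,y,z])-s["position"])).round(1))
    if ytool is not None:
        a=np.degrees(np.arctan2(M[1,1],M[0,1])); print("turn wz",-(((ytool-a)+90)%180-90))
E
python3 -m pendant '[[0.0388,0.0114,0.008,0,0,0,0.085],[0.0388,0.0114,0.008,0,0,0,0.085],[0.0388,0.0114,0.008,0,0,0,0.085],[0.0388,0.0114,0.008,0,0,0,0.085],[0.0388,0.0114,0.008,0,0,0,0.085],[0.0388,0.0114,0.008,0,0,0,0.085],[0.0388,0.0114,0.008,0,0,0,0.085],[0.0388,0.0114,0.008,0,0,0,0.085],[0.0388,0.0114,0.008,0,0,0,0.085],[0.0388,0.0114,0.008,0,0,0,0.085],[0.0388,0.0114,0.008,0,0,0,0.085],[0.0388,0.0114,0.008,0,0,0,0.085]]'
python3 -c "
from h import *
go(630,242,30)"
```

```text
clock: 1.45
position: [630.4, 241.7, 159.9]
ee_rot: [0.976, -0.219, -0.0, 0.0]
contact_force: [1.5, -0.1, -0.2]
gripper_width: 84.9
grasp_force: 0.0
t 1.45 pos [630.4 241.7 159.9] w 84.9 grip 0.0 tilt deg (tool z vs down, in tool x,y) [ 0.01 -0.01] ytool -115.3
shift tool [ -0.5  -0.2 129.9]
```

```bash
python3 -m pendant '[[0,0,0.035,0,0,0,0.085],[0,0,0.035,0,0,0,0.085],[0,0,0.03,0,0,0,0.085],[0,0,0.02,0,0,0,0.085],[0,0,0.01,0,0,0,0.085],[0,0,0,0,0,0,0.03],[0,0,0,0,0,0,0.03],[0,0,0,0,0,0,0.03],[0,0,0,0,0,0,0.03],[0,0,0,0,0,0,0.03],[0,0,0,0,0,0,0.03]]'
python3 -c "
from h import *
go(407,337,160)"
```

```text
clock: 2.55
position: [630.5, 243.7, 32.5]
ee_rot: [0.976, -0.218, 0.002, -0.001]
contact_force: [-0.4, 1.1, 6.1]
gripper_width: 38.5
grasp_force: 60.9
t 2.55 pos [630.5 243.7  32.5] w 38.5 grip 60.9 tilt deg (tool z vs down, in tool x,y) [-0.14  0.18] ytool -115.2
shift tool [-241.7   10.4 -128.1]
```

```bash
python3 -m pendant '[[0,0,-0.02,0,0,0,0.03],[0,0,-0.035,0,0,0,0.03],[0,0,-0.04,0,0,0,0.03],[-0.04,0.002,-0.035,0,0,0,0.03],[-0.04,0.002,0,0,0,0,0.03],[-0.04,0.002,0,0,0,0,0.03],[-0.04,0.002,0,0,0,0,0.03],[-0.04,0.002,0,0,0,0,0.03],[-0.03,0,0,0,0,0,0.03],[-0.012,0,0,0,0,0,0.03]]'
python3 -c "
from h import *
go(407,337,78)"
```

```text
clock: 3.55
position: [406.0, 336.4, 158.3]
ee_rot: [0.976, -0.218, -0.0, 0.0]
contact_force: [0.9, 0.6, -1.5]
gripper_width: 38.5
grasp_force: 60.4
t 3.55 pos [406.  336.4 158.3] w 38.5 grip 60.4 tilt deg (tool z vs down, in tool x,y) [ 0.05 -0.04] ytool -115.1
shift tool [ 0.8 -1.  80.3]
```

```bash
python3 -m pendant '[[0,0,0.03,0,0,0,0.03],[0,0,0.03,0,0,0,0.03],[0,0,0.02,0,0,0,0.03],[0,0,0,0,0,0,0.03],[0,0,0,0,0,0,0.055],[0,0,0,0,0,0,0.055],[0,0,0,0,0,0,0.055],[0,0,-0.03,0,0,0,0.055],[0,0,-0.04,0,0,0,0.055],[0,0,-0.04,0,0,0,0.055]]'
python3 - <<'E'
from h import *
go(467.5,74,160,69.8)
d=arm.get_image("top"); cv2.imwrite("pics/t1.png",cv2.resize(d["image"][220:400,60:300,::-1],None,fx=2,fy=2))
E
```

```text
clock: 4.55
position: [408.5, 336.0, 190.4]
ee_rot: [0.976, -0.219, 0.0, -0.0]
contact_force: [1.2, 1.1, -0.3]
gripper_width: 55.2
grasp_force: 0.0
t 4.55 pos [408.5 336.  190.4] w 55.2 grip 0.0 tilt deg (tool z vs down, in tool x,y) [-0.02  0.04] ytool -115.3
shift tool [165.2 211.8  30.3]
turn wz -5.053144301083876
```

View pics/t1.png

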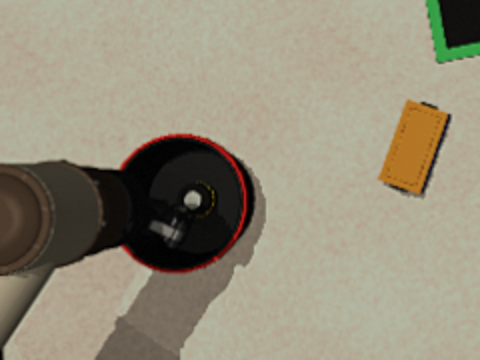

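The crop shows the roller's white hub and yellow ring inside the pail, at crop pixel (192,199), and the fingers are clear of it. Next is the first case.

```bash
python3 -m pendant '[[0.02,0.025,0,0,0,0,0.085],[0.03,0.038,0,0,0,0,0.085],[0.03,0.038,0,0,0,0,0.085],[0.03,0.038,0,0,0,0,0.085],[0.03,0.038,0.01,0,0,0,0.085],[0.02,0.025,0.01,0,0,0,0.085],[0.005,0.01,0.01,0,0,-5,0.085],[0,0,0,0,0,0,0.085]]'
python3 -c "
from h import *
go(467.5,74,30,69.8)"
```

```text
clock: 5.4
position: [466.5, 72.2, 157.8]
ee_rot: [0.984, -0.178, -0.001, 0.0]
contact_force: [-0.3, 0.2, -0.8]
gripper_width: 84.9
grasp_force: 0.0
t 5.4 pos [466.5  72.2 157.8] w 84.9 grip 0.0 tilt deg (tool z vs down, in tool x,y) [ 0.07 -0.05] ytool -110.5
shift tool [  0.4  -2.1 127.8]
turn wz -0.2566800530569253
```

```bash
python3 -m pendant '[[0,-0.002,0.035,0,0,0,0.085],[0,0,0.035,0,0,0,0.085],[0,0,0.03,0,0,0,0.085],[0,0,0.02,0,0,0,0.085],[0,0,0.008,0,0,0,0.085],[0,0,0,0,0,0,0.04],[0,0,0,0,0,0,0.04],[0,0,0,0,0,0,0.04],[0,0,0,0,0,0,0.04],[0,0,0,0,0,0,0.04]]'
python3 -m pendant '[[0,0,-0.01,0,0,0,0.04],[0,0,-0.025,0,0,0,0.04],[0,0,-0.03,0,0,0,0.04],[0,0,-0.03,0,0,0,0.04],[0,0,-0.015,0,0,0,0.04],[0,0,0,0,0,0,0.04],[0,0,0,0,0,0,0.04],[0,0,0,0,0,0,0.04]]'
python3 - <<'E'
from h import *
s=arm.read_state(); M=R.from_quat(s["ee_rot"]).as_matrix(); print(s["position"],s["contact_force"],(M.T@s["wrist_torque"]).round(3))
E
```

```text
clock: 6.4
position: [468.7, 76.4, 31.7]
ee_rot: [0.984, -0.176, 0.001, -0.001]
contact_force: [-1.1, 1.0, 6.7]
gripper_width: 51.3
grasp_force: 64.5
clock: 7.2
position: [466.8, 75.4, 138.9]
ee_rot: [0.984, -0.176, -0.001, 0.001]
contact_force: [-0.3, 1.1, -3.7]
gripper_width: 51.1
grasp_force: 63.8
[466.79975399  75.40618169 138.94058761] [-0.26508931  1.10862047 -3.737774  ] [-0.023  0.008 -0.03 ]
```

```bash
cat > tq.py <<'E'
from h import *
s=arm.read_state(); M=R.from_quat(s["ee_rot"]).as_matrix()
print("Ty etc",(M.T@s["wrist_torque"]).round(3),"F",s["contact_force"].round(2),"tilt",np.degrees(M.T@[0,0,-1])[:2].round(2),s["position"].round(1),s["clock"])
E
python3 -m pendant '[[0,0,0,0,8,0,0.04],[0,0,0,0,8,0,0.04],[0,0,0,0,0,0,0.04],[0,0,0,0,0,0,0.04],[0,0,0,0,0,0,0.04],[0,0,0,0,-8,0,0.04],[0,0,0,0,-8,0,0.04],[0,0,0,0,0,0,0.04],[0,0,0,0,0,0,0.04],[0,0,0,0,0,0,0.04],[0,0,0,0,0,0,0.04]]'|tail -1; python3 tq.py
python3 -m pendant '[[0,0,0,0,-8,0,0.04],[0,0,0,0,-8,0,0.04],[0,0,0,0,0,0,0.04],[0,0,0,0,0,0,0.04],[0,0,0,0,0,0,0.04],[0,0,0,0,8,0,0.04],[0,0,0,0,8,0,0.04],[0,0,0,0,0,0,0.04],[0,0,0,0,0,0,0.04],[0,0,0,0,0,0,0.04],[0,0,0,0,0,0,0.04]]' |tail -1; python3 tq.py
```

```text
grasp_force: 64.2
Ty etc [0.018 0.018 0.021] F [-0.28 -0.24 -3.65] tilt [ 0.14 -1.12] [471.2  66.6 141.5] 8.3
grasp_force: 64.2
Ty etc [-0.007  0.026  0.012] F [-0.49  0.3  -3.45] tilt [ 0.07 -0.95] [473.6  67.5 142.5] 9.4
```

```bash
python3 -m pendant '[[0,0,0,0,8,0,0.04],[0,0,0,0,8,0,0.04],[0,0,0,0,0,0,0.04],[0,0,0,0,0,0,0.04],[0,0,0,0,0,0,0.04],[0,0,0,0,0,0,0.04]]'|tail -1; python3 tq.py
python3 -m pendant '[[0,0,0,0,-8,0,0.04],[0,0,0,0,-8,0,0.04],[0,0,0,0,-8,0,0.04],[0,0,0,0,-8,0,0.04],[0,0,0,0,0,0,0.04],[0,0,0,0,0,0,0.04],[0,0,0,0,0,0,0.04],[0,0,0,0,0,0,0.04]]' |tail -1; python3 tq.py
python3 -m pendant '[[0,0,0,0,8,0,0.04],[0,0,0,0,8,0,0.04],[0,0,0,0,0,0,0.04],[0,0,0,0,0,0,0.04],[0,0,0,0,0,0,0.04]]' |tail -1; python3 tq.py
python3 -c "
from h import *
go(468,76,32,69.8)"
```

```text
grasp_force: 64.3
Ty etc [ 0.058 -0.67   0.021] F [ 0.57 -0.04 -3.22] tilt [-13.57  -1.42] [477.1  63.1 143.9] 10.0
grasp_force: 64.5
Ty etc [0.108 0.827 0.035] F [ 0.23  0.09 -2.88] tilt [15.98 -1.94] [475.4  59.5 143.8] 10.8
grasp_force: 64.3
Ty etc [ 0.165  0.035 -0.013] F [ 0.57  0.13 -3.91] tilt [ 0.17 -1.84] [477.3  60.  144.4] 11.3
t 11.3 pos [477.3  60.  144.4] w 51.3 grip 64.3 tilt deg (tool z vs down, in tool x,y) [ 0.17 -1.84] ytool -111.7
shift tool [-14.2 -15.  112. ]
turn wz -1.4765072385089297
```

```bash
python3 -m pendant '[[-0.007,-0.0075,0,1.84,0.17,-1.5,0.04],[-0.007,-0.0075,0.01,0,0,0,0.04],[0,0,0.03,0,0,0,0.04],[0,0,0.03,0,0,0,0.04],[0,0,0.025,0,0,0,0.04],[0,0,0.01,0,0,0,0.04],[0,0,0,0,0,0,0.04],[0,0,0,0,0,0,0.04]]'
python3 -c "
from h import *
go(468,76,32,69.8)"
```

```text
clock: 12.1
position: [469.3, 78.6, 38.7]
ee_rot: [0.985, -0.175, -0.001, 0.001]
contact_force: [0.0, 0.2, -2.3]
gripper_width: 51.7
grasp_force: 64.3
t 12.1 pos [469.3  78.6  38.7] w 51.7 grip 64.3 tilt deg (tool z vs down, in tool x,y) [ 0.05 -0.07] ytool -110.2
shift tool [-0.3  2.9  6.7]
turn wz -0.0011046382301174162
```

```bash
python3 -m pendant '[[0,0,0.004,0,0,0,0.04],[0,0,0.0025,0,0,0,0.04],[0,0,0,0,0,0,0.04],[0,0,0,0,0,0,0.085],[0,0,0,0,0,0,0.085],[0,0,0,0,0,0,0.085],[0,0,-0.02,0,0,0,0.085],[0,0,-0.035,0,0,0,0.085],[0,0,-0.035,0,0,0,0.085],[0,0,-0.035,0,0,0,0.085]]'
python3 -c "
from h import *
go(440,-101,150,83.4)"
```

```text
clock: 13.1
position: [468.5, 78.2, 158.4]
ee_rot: [0.984, -0.175, -0.001, 0.001]
contact_force: [0.9, 0.7, -0.6]
gripper_width: 85.1
grasp_force: 0.0
t 13.1 pos [468.5  78.2 158.4] w 85.1 grip 0.0 tilt deg (tool z vs down, in tool x,y) [ 0.09 -0.1 ] ytool -110.2
shift tool [ 35.2 178.    8.7]
turn wz -13.60915029919272
```

```bash
python3 -m pendant '[[0.004,0.02,0,0,0,0,0.085],[0.008,0.04,0,0,0,0,0.085],[0.008,0.04,0.002,0,0,0,0.085],[0.008,0.04,0.002,0,0,0,0.085],[0.005,0.026,0.002,0,0,0,0.085],[0.002,0.012,0.002,0,0,-7,0.085],[0,0,0,0,0,-6.6,0.085],[0,0,0,0,0,0,0.085],[0,0,0,0,0,0,0.085]]' | tail -1
python3 - <<'E'
from h import *
go(440,-101,31,83.4)
d=arm.get_image("side")
for c in blobs(d,*ORANGE,150): print(rect(d,c,46))
d=arm.get_image("top")
for c in blobs(d,*ORANGE,150):
    if cv2.boundingRect(c)[1]>110: print(rect(d,c,46))
E
```

```text
grasp_force: 0.0
t 14.0 pos [ 440.  -100.8  149.3] w 85.2 grip 0.0 tilt deg (tool z vs down, in tool x,y) [ 0.1  -0.07] ytool -96.7
shift tool [2.000e-01 1.000e-01 1.183e+02]
turn wz -0.1498575645084088
[467.9  77.3  54.1 101.7 159.6]
[ 439.9 -101.4   54.4  101.6  173.8]
[1001.9    7.1  142.   187.5   90. ]
[ 495.9 -265.    54.2   70.2  173.7]
[ 827.8 -562.2  118.   137.8  112.1]
[-110.7 -851.9   50.   168.2   49.3]
[  422.  -1036.3   469.7   576.2   179.8]
[488.8  70.2  53.   56.9 161. ]
[ 471.6 -404.7   32.9  106.9   34.9]
[ 481.3 -261.6   52.7  101.3  173.3]
```

Case 1 stands upright again. Next I grip, lift and test the second case.

```bash
python3 -m pendant '[[0,0,0.035,0,0,0,0.085],[0,0,0.035,0,0,0,0.085],[0,0,0.03,0,0,0,0.085],[0,0,0.013,0,0,0,0.085],[0,0,0.005,0,0,0,0.085],[0,0,0,0,0,0,0.04],[0,0,0,0,0,0,0.04],[0,0,0,0,0,0,0.04],[0,0,0,0,0,0,0.04],[0,0,0,0,0,0,0.04]]'
python3 -m pendant '[[0,0,-0.01,0,0,0,0.04],[0,0,-0.025,0,0,0,0.04],[0,0,-0.03,0,0,0,0.04],[0,0,-0.03,0,0,0,0.04],[0,0,-0.015,0,0,0,0.04],[0,0,0,0,0,0,0.04],[0,0,0,0,0,0,0.04]]'|tail -1; python3 tq.py
python3 -m pendant '[[0,0,0,0,8,0,0.04],[0,0,0,0,8,0,0.04],[0,0,0,0,0,0,0.04],[0,0,0,0,0,0,0.04],[0,0,0,0,0,0,0.04],[0,0,0,0,-8,0,0.04],[0,0,0,0,-8,0,0.04],[0,0,0,0,0,0,0.04],[0,0,0,0,0,0,0.04],[0,0,0,0,0,0,0.04],[0,0,0,0,0,0,0.04]]'|tail -1; python3 tq.py
python3 -m pendant '[[0,0,0,0,-8,0,0.04],[0,0,0,0,-8,0,0.04],[0,0,0,0,0,0,0.04],[0,0,0,0,0,0,0.04],[0,0,0,0,0,0,0.04],[0,0,0,0,8,0,0.04],[0,0,0,0,8,0,0.04],[0,0,0,0,0,0,0.04],[0,0,0,0,0,0,0.04],[0,0,0,0,0,0,0.04],[0,0,0,0,0,0,0.04]]' |tail -1; python3 tq.py
```

```text
clock: 15.1
position: [440.7, -100.7, 32.1]
ee_rot: [0.998, -0.058, 0.0, 0.0]
contact_force: [-0.4, 2.1, 6.9]
gripper_width: 51.2
grasp_force: 63.9
grasp_force: 63.8
Ty etc [-0.037 -0.05   0.024] F [-0.39 -0.59 -3.61] tilt [ 0.21 -0.06] [ 438.7 -100.9  140.5] 15.8
grasp_force: 64.0
Ty etc [-0.012 -0.05  -0.011] F [ 0.53  0.08 -3.97] tilt [ 0.17 -0.09] [ 439.1 -100.9  140.8] 16.9
grasp_force: 64.1
Ty etc [-0.028  0.021  0.014] F [-0.61 -0.83 -4.91] tilt [ 0.1  -0.08] [ 440.8 -100.8  141.3] 18.0
```

```bash
Z='[[0,0,0,0,0,0,0.04]]'
python3 tq.py; python3 -m pendant '[[0,0,0,0,0,0,0.04]]'>/dev/null; python3 tq.py;python3 -m pendant '[[0,0,0,0,0,0,0.04]]'>/dev/null; python3 tq.py
python3 -m pendant '[[0,0,0,0,8,0,0.04],[0,0,0,0,8,0,0.04],[0,0,0,0,0,0,0.04],[0,0,0,0,0,0,0.04],[0,0,0,0,0,0,0.04],[0,0,0,0,0,0,0.04]]'|tail -1; python3 tq.py
python3 -m pendant '[[0,0,0,0,-5,0,0.04],[0,0,0,0,-5,0,0.04],[0,0,0,0,-4,0,0.04],[0,0,0,0,0,0,0.04],[0,0,0,0,0,0,0.04]]'|tail -1; python3 tq.py; python3 -m pendant '[[0,0,0,0,0,0,0.04]]'>/dev/null; python3 tq.py;python3 -m pendant '[[0,0,0,0,0,0,0.04]]'>/dev/null; python3 tq.py
python3 -m pendant '[[0,0,0,0,-8,0,0.04],[0,0,0,0,-8,0,0.04],[0,0,0,0,-2,0,0.04],[0,0,0,0,0,0,0.04],[0,0,0,0,0,0,0.04],[0,0,0,0,0,0,0.04]]'|tail -1; python3 tq.py
python3 -m pendant '[[0,0,0,0,5,0,0.04],[0,0,0,0,5,0,0.04],[0,0,0,0,4,0,0.04],[0,0,0,0,0,0,0.04],[0,0,0,0,0,0,0.04]]'|tail -1; python3 tq.py; python3 -m pendant '[[0,0,0,0,0,0,0.04]]'>/dev/null; python3 tq.py;python3 -m pendant '[[0,0,0,0,0,0,0.04]]'>/dev/null; python3 tq.py
```

```text
Ty etc [-0.028  0.021  0.014] F [-0.61 -0.83 -4.91] tilt [ 0.1  -0.08] [ 440.8 -100.8  141.3] 18.0
Ty etc [-0.001 -0.042  0.06 ] F [-0.   -1.09 -3.95] tilt [ 0.14 -0.09] [ 440.6 -100.9  140.9] 18.1
Ty etc [0.018 0.029 0.012] F [-0.57  0.51 -3.83] tilt [ 0.16 -0.1 ] [ 440.3 -100.9  140.8] 18.2
grasp_force: 64.0
Ty etc [-0.001 -0.805  0.011] F [ 0.06 -0.32 -3.66] tilt [-15.73  -0.08] [ 441.8 -100.7  141.8] 18.8
grasp_force: 64.0
Ty etc [ 0.019 -0.225  0.015] F [ 0.22 -0.15 -4.01] tilt [-1.89 -0.08] [ 440.5 -101.   140.7] 19.3
Ty etc [-0.026 -0.152  0.019] F [ 0.52  0.53 -4.36] tilt [-1.82 -0.1 ] [ 439.1 -101.   140.7] 19.4
Ty etc [-0.039 -0.107  0.029] F [ 0.02  0.26 -4.43] tilt [-1.84 -0.1 ] [ 439.1 -101.   140.9] 19.5
grasp_force: 64.1
Ty etc [-0.041  0.85  -0.003] F [-0.86 -0.99 -3.12] tilt [15.89 -0.09] [ 439.1 -100.9  141.3] 20.1
grasp_force: 64.0
Ty etc [-0.027  0.171  0.   ] F [-0.57 -0.2  -4.19] tilt [ 2.15 -0.09] [ 439.5 -100.9  141.7] 20.6
Ty etc [-0.066  0.12  -0.028] F [ 0.14  0.17 -2.94] tilt [ 2.14 -0.09] [ 440.5 -100.9  141.4] 20.7
Ty etc [ 0.017  0.074 -0.006] F [-0.96 -0.1  -5.1 ] tilt [ 2.17 -0.1 ] [ 440.6 -100.9  141. ] 20.8
```

```bash
cat > avg.py <<'E'
from h import *
T=[];J=[]
for i in range(14):
    arm.get_image("wrist"); s=arm.read_state(); M=R.from_quat(s["ee_rot"]).as_matrix()
    T.append(np.r_[M.T@s["wrist_torque"],s["contact_force"][2],np.degrees((M.T@[0,0,-1])[0])]); J.append(s["joint_efforts"])
T=np.array(T);J=np.array(J);n=len(T)**.5
print("Ty",T[:,1].mean().round(4),"+-",(T[:,1].std()/n).round(4),"Fz",T[:,3].mean().round(3),"tilt",T[:,4].mean().round(3),"Ty-.05*tilt",(T[:,1]-.05*T[:,4]).mean().round(4),"j",J.mean(0)[3:].round(4),(J.std(0)/n)[3:].round(4),s["clock"])
E
python3 avg.py
python3 -m pendant '[[0,0,0,0,-8,0,0.04],[0,0,0,0,-8,0,0.04],[0,0,0,0,0,0,0.04],[0,0,0,0,0,0,0.04],[0,0,0,0,0,0,0.04],[0,0,0,0,5,0,0.04],[0,0,0,0,5,0,0.04],[0,0,0,0,2,0,0.04],[0,0,0,0,0,0,0.04],[0,0,0,0,0,0,0.04]]'|tail -1; python3 avg.py
```

```text
Ty 0.112 +- 0.0071 Fz -3.77 tilt 2.17 Ty-.05*tilt 0.0035 j [ 3.6345e+00 -1.1730e-01  3.0000e-04] [0.0005 0.0005 0.0001] 21.5
grasp_force: 64.0
Ty 0.336 +- 0.0057 Fz -3.97 tilt 6.152 Ty-.05*tilt 0.0284 j [ 3.6548e+00 -3.3030e-01  2.0000e-04] [0.0025 0.0022 0.    ] 23.2
```

```bash
python3 -m pendant '[[0,0,0,0,8,0,0.04],[0,0,0,0,8,0,0.04],[0,0,0,0,6,0,0.04],[0,0,0,0,0,0,0.04],[0,0,0,0,0,0,0.04],[0,0,0,0,0,0,0.04],[0,0,0,0,-5,0,0.04],[0,0,0,0,-5,0,0.04],[0,0,0,0,-4,0,0.04],[0,0,0,0,0,0,0.04],[0,0,0,0,0,0,0.04]]'|tail -1; python3 avg.py
```

```text
grasp_force: 64.1
Ty -0.1126 +- 0.0063 Fz -3.706 tilt -1.855 Ty-.05*tilt -0.0198 j [ 3.6027e+00  1.0200e-01 -1.0000e-04] [0.0073 0.0053 0.0002] 25.0
```

```bash
python3 -m pendant '[[0,0,0.01,0,-1.9,0,0.04],[0,0,0.03,0,0,0,0.04],[0,0,0.03,0,0,0,0.04],[0,0,0.022,0,0,0,0.04],[0,0,0.008,0,0,0,0.04],[0,0,0.004,0,0,0,0.04],[0,0,0,0,0,0,0.04],[0,0,0,0,0,0,0.04]]'
python3 -c "
from h import *
go(440,-101,33.5,83.4)"
```

```text
clock: 25.8
position: [441.1, -101.1, 37.8]
ee_rot: [0.998, -0.058, 0.001, 0.001]
contact_force: [0.5, 0.6, -4.1]
gripper_width: 51.3
grasp_force: 63.9
t 25.8 pos [ 441.1 -101.1   37.8] w 51.3 grip 63.9 tilt deg (tool z vs down, in tool x,y) [-0.06 -0.07] ytool -96.6
shift tool [-1.1  0.1  4.3]
turn wz -0.0057898082022802555
```

```bash
python3 -m pendant '[[0,0,0.005,0,0,0,0.04],[0,0,0,0,0,0,0.04],[0,0,0,0,0,0,0.085],[0,0,0,0,0,0,0.085],[0,0,0,0,0,0,0.085],[0,0,-0.02,0,0,0,0.085],[0,0,-0.035,0,0,0,0.085],[0,0,-0.035,0,0,0,0.085],[0.01,0.025,-0.03,0,0,0,0.085],[0.015,0.04,0,0,0,0,0.085],[0.015,0.04,0,0,0,0,0.085],[0.015,0.04,0,0,0,0,0.085]]'|tail -1
python3 -m pendant '[[0.003,0.01,0,0,0,0,0.085],[0,0,0,0,0,0,0.085],[0,0,0,0,0,0,0.085]]'|tail -1
python3 - <<'E'
from h import *
go(481,-262,31,83.3)
d=arm.get_image("side")
for c in blobs(d,*ORANGE,150): print(rect(d,c,46))
E
```

```text
grasp_force: 0.0
grasp_force: 0.0
t 27.3 pos [ 479.4 -261.   152. ] w 85.5 grip 0.0 tilt deg (tool z vs down, in tool x,y) [ 0.11 -0.07] ytool -96.6
shift tool [  1.9   0.6 121. ]
turn wz 0.06288025942939157
[467.9  77.3  54.1 101.7 159.6]
[ 438.7 -102.1   53.7   99.9  173.7]
[1001.8    7.2  142.2  187.5   90.1]
[ 480.6 -263.4   54.6  101.   173.6]
[ 454.4 -375.7   33.6   67.7   35.6]
[ 827.9 -562.6  118.   137.2  112.1]
[  62.5 -864.5  288.7  473.6   44. ]
[ 643.  -915.2  135.5  225.6   88.9]
[  409.  -1174.1    48.2   193.8    92.9]
```

Now I grip, lift and tilt the third case each way.

```bash
python3 -m pendant '[[0.001,0.001,0.035,0,0,0,0.085],[0,0,0.035,0,0,0,0.085],[0,0,0.03,0,0,0,0.085],[0,0,0.015,0,0,0,0.085],[0,0,0.006,0,0,0,0.085],[0,0,0,0,0,0,0.04],[0,0,0,0,0,0,0.04],[0,0,0,0,0,0,0.04],[0,0,0,0,0,0,0.04],[0,0,0,0,0,0,0.04]]'
python3 -m pendant '[[0,0,-0.01,0,0,0,0.04],[0,0,-0.025,0,0,0,0.04],[0,0,-0.03,0,0,0,0.04],[0,0,-0.03,0,0,0,0.04],[0,0,-0.015,0,0,0,0.04],[0,0,0,0,8,0,0.04],[0,0,0,0,8,0,0.04],[0,0,0,0,0,0,0.04],[0,0,0,0,0,0,0.04],[0,0,0,0,0,0,0.04]]'|tail -1
python3 -m pendant '[[0,0,0,0,-5,0,0.04],[0,0,0,0,-5,0,0.04],[0,0,0,0,-4,0,0.04],[0,0,0,0,0,0,0.04],[0,0,0,0,0,0,0.04]]'|tail -1; python3 avg.py
python3 -m pendant '[[0,0,0,0,-8,0,0.04],[0,0,0,0,-8,0,0.04],[0,0,0,0,-2,0,0.04],[0,0,0,0,0,0,0.04],[0,0,0,0,0,0,0.04],[0,0,0,0,0,0,0.04],[0,0,0,0,5,0,0.04],[0,0,0,0,5,0,0.04],[0,0,0,0,4,0,0.04],[0,0,0,0,0,0,0.04],[0,0,0,0,0,0,0.04]]'|tail -1; python3 avg.py
```

```text
clock: 28.35
position: [481.8, -262.8, 32.7]
ee_rot: [0.998, -0.058, 0.001, 0.001]
contact_force: [0.4, 4.0, 5.7]
gripper_width: 51.3
grasp_force: 64.5
grasp_force: 65.6
grasp_force: 65.6
Ty -0.051 +- 0.0074 Fz -4.023 tilt -1.962 Ty-.05*tilt 0.0472 j [3.8751e+00 5.1800e-02 2.0000e-04] [0.0044 0.0072 0.0001] 30.55
grasp_force: 68.6
Ty 0.0582 +- 0.0053 Fz -3.737 tilt 2.08 Ty-.05*tilt -0.0459 j [ 3.9237e+00 -5.9300e-02 -2.0000e-04] [0.003  0.0039 0.    ] 32.35
```

The third case does rattle. Its balance shifts by about 0.11 N m between the two tilts, with the sign a rolling mass would give, while case 2 shifted by under 0.01. I carry it to the mat.

```bash
python3 -m pendant '[[0.005,-0.01,0,0,2.1,0,0.04],[0.01,-0.023,0,0,0,0,0.04],[0.014,-0.031,0,0,0,0,0.04],[0.014,-0.031,0,0,0,0,0.04],[0.014,-0.031,0,0,0,0,0.04],[0.014,-0.031,0,0,0,0,0.04],[0.014,-0.031,0,0,0,0,0.04],[0.014,-0.031,0,0,0,0,0.04],[0.01,-0.023,0,0,0,0,0.04],[0.007,-0.015,0,0,0,0,0.04],[0.003,-0.008,0,0,0,0,0.04],[0,0,0,0,0,0,0.04]]'|tail -1
python3 -m pendant '[[0,0,0,0,0,0,0.04],[0,0,0,0,0,0,0.04],[0,0,0,0,0,0,0.04],[0,0,0,0,0,0,0.04],[0,0,0,0,0,0,0.04]]'|tail -2
python3 - <<'E'
from h import *
go(631,-11,140)
ims=[]
for n in("top","side"):
    d=arm.get_image(n)
    for c in blobs(d,*ORANGE,150): print(n,rect(d,c,46),rect(d,c,154))
    ims.append(d["image"][140:380,100:500,::-1])
cv2.imwrite("pics/end.png",np.vstack(ims))
E
```

```text
grasp_force: 68.5
gripper_width: 51.2
grasp_force: 68.5
t 34.05 pos [629.5 -13.7 140.8] w 51.2 grip 68.5 tilt deg (tool z vs down, in tool x,y) [-0.05 -0.09] ytool -96.7
shift tool [ 1.2 -2.8  0.8]
top [ 439.8 -101.1   52.1  101.3  173.6] [440.  -98.   47.7  92.8 173.6]
top [468.3  77.7  52.9 101.  159.8] [466.   65.8  48.5  92.5 159.8]
top [ 471.6 -404.7   32.9  106.9   34.9] [ 469.  -376.    30.2   97.9   34.9]
top [610.5  -5.5  38.4  59.5  89. ] [596.2 -10.4  35.2  54.5  89. ]
top [ 831.4 -587.9  112.7  115.    22. ] [ 798.5 -543.7  103.2  105.3   22. ]
top [1032.9 -307.1  190.8  199.1   89.1] [ 983.1 -286.6  174.7  182.4   89.1]
side [467.8  77.9  52.9 101.1 159.8] [465.9 161.   46.9  89.7 159.8]
side [ 439.3 -101.9   53.9  102.3  173.3] [440.7   1.6  47.8  90.7 173.3]
side [ 619.2 -116.5   49.9   61.6   83. ] [600.2 -11.3  44.3  54.6  83. ]
side [1001.8    7.1  142.2  187.5   89.9] [939.5  98.3 126.1 166.2  89.9]
side [ 471.  -365.6   36.4  107.    34.2] [ 468.8 -232.2   32.3   94.9   34.2]
side [ 851.6 -552.3   67.2  141.3  105. ] [ 806.3 -397.8   59.6  125.3  105. ]
side [  55.3 -842.   105.3  117.3   12.5] [ 100.2 -654.7   93.3  104.    12.5]
side [ 489.4 -987.8  303.1  544.9   47.2] [ 485.1 -783.9  268.8  483.2   47.2]
```

View pics/end.png

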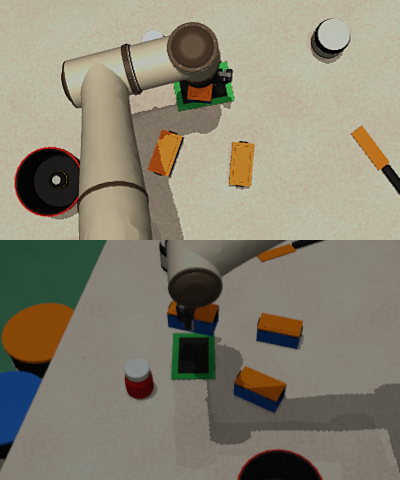

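The picture shows the case held level above the mat, at about (192,315) in the lower crop. The other two cases are upright, the roller is in the pail at (57,180), and the bystanders are untouched.

```bash
python3 -c "
from bench import arm
print(arm.job_done())"
```

```text
the job is handed in; nothing more can be done
None
```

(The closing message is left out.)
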